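# Clamp a board in the screw press

### The job

Slide the long flat wooden board lengthwise under the bridge of the small screw press until its end sits flat against the press's steel end stop. Then turn the press's T-bar handle clockwise (seen from above) until it comes to a hard stop, so that the foot clamps the board tight. Leave the short block, the screwdriver and the cork block where they lie.

Things in the scene. Friction and masses are not known exactly. Their poses are not given: they have to be found in the camera images.
- press: Grey screw press fixed to the bench; origin on the bench right under the screw's axis, z up, +y to the robot's left (yaw within 0.25 rad). Columns 20 mm thick at x = +-48 mm, y = 0 leave a 76 mm wide throat, open at +y; its floor is the bench. Bridge over it: 126 x 40 mm (x, y), z = 78 to 98 mm, with a 36 mm boss up to z = 108. Feet: x to +-91, y = -57 to 35, 8 mm high.
- stop_face (a point): Middle of the lower edge of the steel stop plate's face, which looks to the press's +y: on the bench, 45 mm to the -y side of the screw's axis. The plate is 28 mm high and 126 mm wide along x and closes the throat's -y end. Axes as the press.
- board_mid (a point): Centre (half-way up) of the long flat sawn board: 60 (its x) x 170 (its y) x 18 mm, about 0.15 kg. It lies flat on the bench at the press's +y side, roughly in line with the throat. With its end against the stop its centre is at y = +40 mm of the press's frame, and its other end 125 mm from the screw's axis.
- press_screw (a joint): Turning of the handle, rad: 0 = foot fully raised; grows clockwise seen from above, which lowers handle and foot by 20 mm a turn (3.18 mm per rad). At 10.68 the handle's collar sits on the bridge's boss: a hard stop. Starts at 0 to 4.5. Friction holds it where it is left; turning takes 0.12 N m, up to 0.2 N m once the foot presses.
- handle_hub (a point): Point on the screw's axis at the height of the T-bar's centre line: 179 mm above the bench when the screw reads 0, 145 mm at the hard stop. The upright hub round it is 30 to 40 mm wide and ends 18 mm above this point; nothing stands above it.
- handle_end (a point): Centre of the ball (20 mm) at one end of the T-bar, a straight round rod 12 mm thick, level through the hub, 65 mm out to each side (both ends alike). Under the bar, outside the hub, there are at least 40 mm of free height over the bridge: a closed gripper's fingertips can stand there beside the bar and push it round in a full circle.
- press_foot: Round rubber-soled foot, 40 mm wide, on the screw's axis; its sole is 47 mm above this body's origin, and 47 mm above the bench when the screw reads 0. It is sprung (4 N per mm): it meets the 18 mm board about 1.6 rad before the hard stop and presses it with about 20 N there.
- short_block_mid (a point): Centre (half-way up) of a bystander: short sawn wood block, 44 x 130 x 32 mm. To be left where it lies.
- screwdriver_mid (a point): Centre (half-way up) of a bystander: screwdriver, 200 mm long, 28 mm thick. To be left where it lies.
- cork_block_mid (a point): Centre (half-way up) of a bystander: cork sanding block, 62 x 112 x 36 mm. To be left where it lies.
- board: The same board; its origin is the centre of its underside, 9 mm below its centre.

How it is judged:
By the outcome, as a careful person would: the job done as asked, in the order asked, and still so for the second after the job is handed in, with the robot touching nothing.
It also fails if it takes over 72 s, if anything falls off the work surface, if the arm or the gripper's body presses on something with over 40 N, if the wrist force passes 120 N, or if a joint passes its speed limit or range.

### The arm

A 7-joint arm with a two-finger parallel gripper is mounted at the origin on the work surface; the furniture and walls round the work are solid. World frame = base frame: x ahead of the robot, y to its left, z up, the work surface at z = 0. Lengths are in m, angles in rad, forces in N, time in s.
With the tool pointing down it reaches from about 0.4 to 0.85 m from the base axis. Payload 10.4 kg.
Tool frame: the origin (TCP) lies between the finger pads; the fingertips stand ahead of it and the grasp point (between the pads) lies 5 mm behind it (manip.tip_extent is the z of the fingertips in the tool frame, in m); z points along the fingers, y is the line along which they close (so a half turn about z gives the same grasp; the last joint's range is limited). The gripper opens to 85 mm and grips with 20 to 120 N. Pads are 22 mm wide; open, the fingers measure 114 mm over their backs; the gripper's body (76 mm by 85 mm) begins 54 mm behind the grasp point. The pads swing forward as they close: fully open they stand 13 mm farther back than shut.
Start: joints at [1.095, 0.332, -0.065, 1.46, 0.022, 1.35, -0.088], TCP at [0.273, -0.562, 0.245] pointing down, gripper open.
Joint ranges: [-2.6, 2.6], [-0.5, 2.12], [-1.47, 1.34], [0.16, 2.42], [-1.27, 4.41], [0.06, 2.06], [-2.6, 2.6]. Speed limits (rad/s): [2.22, 2.22, 2.79, 2.79, 3.14, 3.14, 3.14].

### API

Orientations are given as a unit quaternion [x, y, z, w].
In Python, from workcell import status, viewer, manip gives the robot as it stands.
- The arm moves only by the tool play_rows, never from a script. Its argument "plan" is one flat list of numbers, 7 for each row, row after row: the turn, a rotation vector about the tool's x, y, z in degrees, then the shift along the tool's x, y, z in m, then the opening, from 0 (shut) to 1 (fully open). In form: [ax, ay, az, dx, dy, dz, grip, ax, ay, az, dx, dy, dz, grip, ...]. A call has 1 to 20 rows; each row is the pose to reach, as a shift and turn from the pose commanded when the call began, along the tool's axes at that moment; what a row does not reach only later rows make up. A row lasts 1/8 s, in which the tool goes at most 62.5 mm and 10.7 degrees, less where a joint would pass 70% of its speed; a pose out of reach is approached as far as the arm can. A call with a gripper value outside its range is refused whole. The fingers move at their own pace and stop on an object; "squeeze" is the grip in N (left out, the last holds). Time passes only in rows, so rows that repeat a pose let the fingers close. It gives the time, the measured TCP pose, the force, the opening and the grip force at its end, in the units of the state.
- status.get_obs(): the state, without advancing time (a new reading comes with each control period).
- viewer.camera(name): name is "scene" or "top" or "wrist"; returns the picture (420x560x3 uint8, red, green, blue); there is no depth.
- viewer.camera_model(name): a dict with "fx", "fy", "cx", "cy" (pixels), "D" ([k1, k2, p1, p2, k3] as OpenCV has them; the pictures are not rectified), "R" (3x3) and "t" (3): a world point X has camera coordinates R X + t. Camera axes: x right, y down, z forward; pixel columns grow to the right and rows downward; lengths in m; the calibration is good to about 2 mm. A picture is of the moment at which its call begins: read the wrist's pose just before it. camera_model takes no time and is no camera call; for the wrist camera it gives the pose at the moment of the call.
- manip.hand_in(): hands the job in; it is judged then, once.
The state is a dict: "clock": time; "joint_pos": joint angles; "joint_velocities": joint speeds; "tau": joint torques, N m; "position": TCP position; "ee_rot": TCP orientation; "ft_force": force on the tool from outside, world axes, zero at the start; "torque": the same for the moment, N m; "grip_width": opening from 0.0 (shut) to 1.0 (fully open); "grasp_force": force on a finger pad.
Only numpy, scipy, OpenCV 4.12 (cv2) and the standard library are available. Lean on these libraries where they do the work, as an engineer would, in place of code of your own. Each camera call takes 0.05 s, during which the arm holds its last target. There are 200 camera calls.

## Working session

There is one attempt and no reset: what is moved stays moved. The work goes in short steps, Python scripts to look and compute and a tool call to move; the robot and the scene stay as the last step left them, time stands still between calls to the robot, and variables do not carry over. Pictures are saved under pics/ and viewed, at most 10 in all, crops included, and the job is handed in when it is done.

Besides the shell and the picture viewer there is one more tool, called after "Emit:" in YAML: its name, and indented under it one key for each argument. play_rows: Moves the arm, as the interface text tells. Its arguments: {"type":"object","properties":{"plan":{"type":"array","items":{"type":"number"}},"squeeze":{"type":"number"}},"required":["plan"]}

```bash
mkdir -p pics; ls
cat > h.py <<'E'
import numpy as np, cv2
from workcell import status, viewer, manip
def px2ray(m,uv):
    K=np.array([[m["fx"],0,m["cx"]],[0,m["fy"],m["cy"]],[0,0,1.]])
    p=cv2.undistortPoints(np.array(uv,float).reshape(-1,1,2),K,np.array(m["D"],float)).reshape(-1,2)
    R=np.array(m["R"]);t=np.array(m["t"])
    d=np.c_[p,np.ones(len(p))]@R
    return -R.T@t,d
def onz(m,uv,z):
    c,d=px2ray(m,uv); return c+d*((z-c[2])/d[:,2])[:,None]
def proj(m,X):
    K=np.array([[m["fx"],0,m["cx"]],[0,m["fy"],m["cy"]],[0,0,1.]])
    r,_=cv2.Rodrigues(np.array(m["R"],float))
    return cv2.projectPoints(np.array(X,float).reshape(-1,1,3),r,np.array(m["t"],float),K,np.array(m["D"],float))[0].reshape(-1,2)
def tri(m1,p1,m2,p2):
    c1,d1=px2ray(m1,[p1]);c2,d2=px2ray(m2,[p2]);d1=d1[0];d2=d2[0]
    s=np.linalg.lstsq(np.c_[d1,-d2],c2-c1,rcond=None)[0]
    a=c1+s[0]*d1;b=c2+s[1]*d2
    return (a+b)/2,np.linalg.norm(a-b)
E
python3 - <<'E'
from h import *
for n in ("scene","top"):
    cv2.imwrite(f"pics/{n}0.png",viewer.camera(n)[:,:,::-1])
    m=viewer.camera_model(n);print(n,-np.array(m["R"]).T@np.array(m["t"]),np.array(m["R"])[2],m["fx"])
print(status.get_obs(),manip.tip_extent)
E
```

```text
pics
scene [0.06390642 0.58093068 0.86261634] [ 0.41481746 -0.56523617 -0.71304596] 390.81709655913687
top [2.50516508e-01 1.17768007e-03 1.43891407e+00] [ 0.18049629 -0.02021012 -0.98336801] 460.5438319803887
{'clock': 0.1, 'joint_pos': array([ 1.09539726,  0.33284124, -0.06471443,  1.46086067,  0.0216211 ,
        1.34990475, -0.08851438]), 'joint_velocities': array([ 7.20768433e-04, -4.32943774e-04, -4.80250780e-04, -2.61787668e-03,
        4.26013148e-05,  7.36952191e-04, -1.17944379e-03]), 'tau': array([ 1.70003364e-03, -6.26748705e+01,  4.95359511e-02, -3.92430067e+01,
        1.63825782e-02,  7.00976947e-03,  2.23365970e-05]), 'position': array([ 0.27328626, -0.56172733,  0.2445736 ]), 'ee_rot': array([ 9.74478094e-01,  2.24481649e-01, -1.84232490e-04, -6.32551236e-04]), 'ft_force': array([-0.23241135,  0.73124639,  0.57774822]), 'torque': array([ 0.00426893, -0.00518093, -0.01017182]), 'grasp_force': 0.0, 'grip_width': 1.0003127138697718} 0.014
```

View pics/scene0.png

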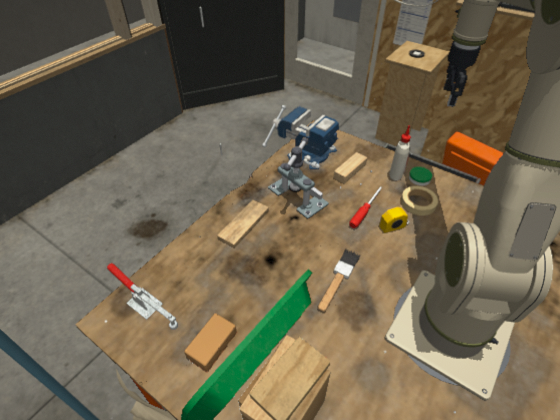

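View pics/top0.png

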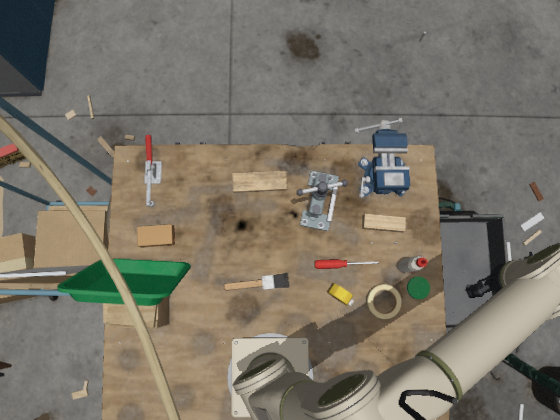

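The top view shows the board at about (260,181), the press at about (320,200), the short block at (385,222), the screwdriver at (345,264) and the cork at (155,235). In the scene view the board is at (243,222) and the press at (298,188). I'll zoom in on both.

Run:
```python
from h import *
t=cv2.imread("pics/top0.png");s=cv2.imread("pics/scene0.png")
a=cv2.resize(t[150:240,220:360],None,fx=5.6,fy=5.6,interpolation=cv2.INTER_CUBIC)[:500]
b=cv2.resize(s[135:255,210:350],None,fx=5,fy=5,interpolation=cv2.INTER_CUBIC)
cv2.imwrite("pics/tc.png",a);cv2.imwrite("pics/sc.png",b)
# board mask
for n,im,c in(("top",t,(260,181)),("scene",s,(243,222))):
    m=viewer.camera_model(n)
    hsv=cv2.cvtColor(im,cv2.COLOR_BGR2HSV);print(n,hsv[c[1],c[0]],hsv[c[1]-30 if n=="top" else 265, c[0] if n=="top" else 240])
    print(onz(m,[c],.018))
```

```text
top [ 18  65 203] [ 17  96 104]
[[0.60066748 0.02823261 0.018     ]]
scene [ 19  98 222] [ 17  80 102]
[[0.59646234 0.03549037 0.018     ]]
```

View pics/tc.png

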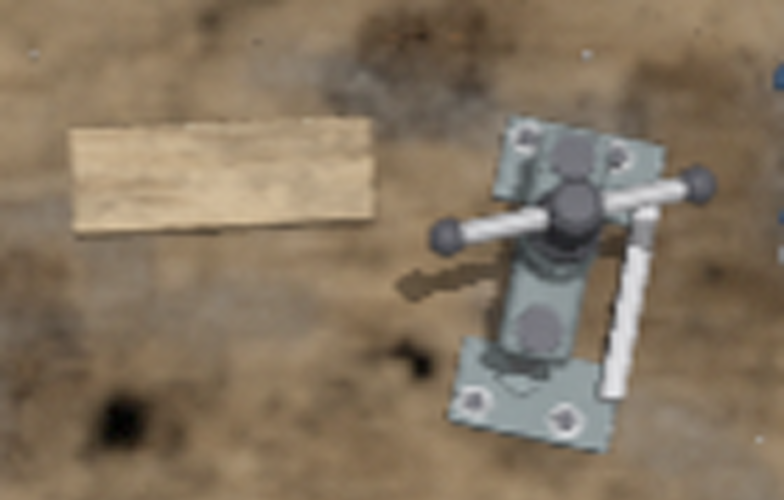

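View pics/sc.png

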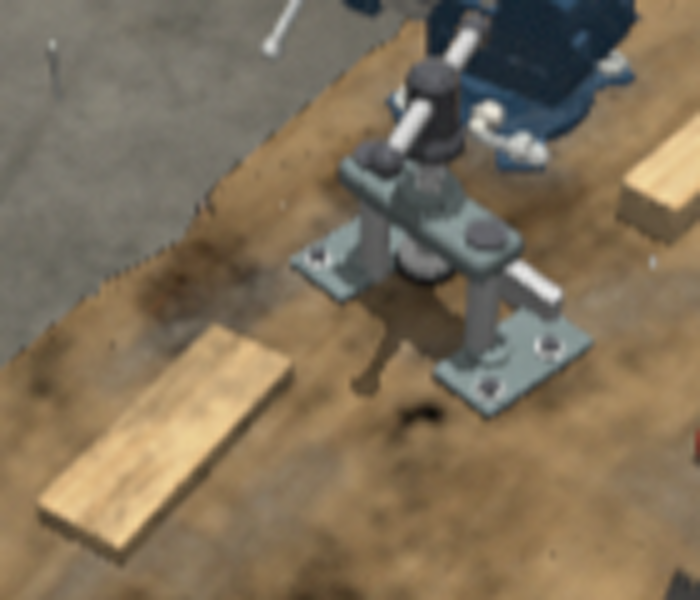

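The top crop has the board's corners at (68,130), (372,118), (376,217) and (76,234). The hub is at (575,207), the balls at (446,236) and (697,184), and the feet's outer corners at (510,117), (665,148), (606,450) and (448,418). The scene crop shows the same parts: balls at (380,158) and (475,22), and the foot's end corners at (290,262), (490,415) and (593,342).

Run:
```python
from h import *
mt=viewer.camera_model("top");ms=viewer.camera_model("scene")
T=lambda l:(np.array(l,float)+.5)/5.6-.5+[220,150]
S=lambda l:(np.array(l,float)+.5)/5-.5+[210,135]
np.set_printoptions(precision=4,suppress=True)
bt=T([(68,130),(372,118),(376,217),(76,234)]);bs=S([(215-175,325+180),(215,325),(292,365),(120,550)])
# order: far(+x,+y),( +x,-y),(-x,-y),(-x,+y)
print("board tri");
for a,b in zip(bt,bs): print(*tri(mt,a,ms,b))
for n,im,m,c in(("top","pics/top0.png",mt,(260,181)),("scene","pics/scene0.png",ms,(243,222))):
    hsv=cv2.cvtColor(cv2.imread(im),cv2.COLOR_BGR2HSV)
    k=cv2.inRange(hsv,(8,30,160),(30,255,255));_,l=cv2.connectedComponents(k);k=(l==l[c[1],c[0]]).astype(np.uint8)
    ct=max(cv2.findContours(k,0,2)[0],key=cv2.contourArea).reshape(-1,2)
    r=cv2.minAreaRect(onz(m,ct,.018)[:,:2].astype(np.float32)*1000);print(n,r)
print("board top-cam",onz(mt,bt,.018)[:,:2],"scene",onz(ms,bs,.018)[:,:2])
L=np.array([(91,35),(91,-57),(-91,-57),(-91,35)])/1000.
def fit(P,L):
    A=[];b=[]
    p0=P.mean(0);l0=L.mean(0);p=P-p0;l=L-l0
    th=np.arctan2((l[:,0]*p[:,1]-l[:,1]*p[:,0]).sum(),(l*p).sum());R=np.array([[np.cos(th),-np.sin(th)],[np.sin(th),np.cos(th)]])
    return th,p0-R@l0,np.linalg.norm(p-l@R.T,axis=1)*1000
print("press top",fit(onz(mt,T([(510,117),(665,148),(606,450),(448,418)]),.008)[:,:2],L))
print("press scene",fit(onz(ms,S([(290,262),(593,342),(490,415)]),.008)[:,:2],L[[0,2,3]]))
print("cap mid top",onz(mt,T([(575,157),(540,328)]),.100))
print("ballL",*tri(mt,T([(446,236)])[0],ms,S([(380,158)])[0]));print("ballR",*tri(mt,T([(697,184)])[0],ms,S([(475,22)])[0]))
print("hubtop",*tri(mt,T([(575,204)])[0],ms,S([(435,77)])[0]))
```

```text
board tri
[0.6256 0.1167 0.0168] 0.0058249092081049236
[ 0.6347 -0.0552  0.0138] 0.001616049905049435
[ 0.5771 -0.057   0.0117] 0.0019796169423889776
[0.5674 0.1128 0.0142] 0.0015990160184096317
top ((602.4742431640625, 30.802532196044922), (59.78049087524414, 170.94554138183594), 3.0527312755584717)
scene ((605.0955810546875, 28.865234375), (71.1697006225586, 173.81829833984375), 2.844348430633545)
board top-cam [[ 0.6278  0.1182]
 [ 0.6343 -0.0547]
 [ 0.5765 -0.0563]
 [ 0.5673  0.113 ]] scene [[ 0.6219  0.1163]
 [ 0.6311 -0.0524]
 [ 0.5723 -0.0526]
 [ 0.5644  0.1146]]
press top (np.float64(-0.2157341640901258), array([ 0.5433, -0.1488]), array([2.2512, 1.1774, 2.2094, 1.3334]))
press scene (np.float64(-0.21084332796253874), array([ 0.5396, -0.1473]), array([1.516 , 1.8087, 1.286 ]))
cap mid top [[ 0.5904 -0.1602  0.1   ]
 [ 0.4972 -0.1392  0.1   ]]
ballL [ 0.5304 -0.0846  0.1778] 0.0009852626437473662
ballR [ 0.5546 -0.2121  0.1819] 0.0020480297659018526
hubtop [ 0.5421 -0.15    0.1869] 0.004345621037439814
```

```bash
cat >> h.py <<'E'
from scipy.spatial.transform import Rotation as Ro
P0=np.array([.5425,-.1485]);YAW=-.213
np.set_printoptions(precision=4,suppress=True)
def down(phi): c,s=np.cos(phi),np.sin(phi); return np.array([[c,s,0],[s,-c,0],[0,0,-1]])
def press(x,y): c,s=np.cos(YAW),np.sin(YAW); return P0+[c*x-s*y,s*x+c*y]
def rows(targets,start=None):
    o=status.get_obs(); R=Ro.from_quat(o["ee_rot"]).as_matrix() ; p=o["position"]
    if start is not None: p,R=np.array(start[0]),down(start[1])
    for (xyz,phi,g) in targets:
        print([round(float(v),1) for v in Ro.from_matrix(R.T@down(phi)).as_rotvec(degrees=True)]+[round(float(v),4) for v in R.T@(np.array(xyz)-p)]+[g])
def st():
    o=status.get_obs();R=Ro.from_quat(o["ee_rot"]).as_matrix()
    print(round(o["clock"],2),o["position"],"phi",np.arctan2(R[1,0],R[0,0]),"F",o["ft_force"],"g",o["grip_width"],o["grasp_force"])
E
python3 - <<'E'
from h import *
a=np.pi/2+.05
rows([((.35,-.5,.36),a,1),((.598,.091,.30),a,1),((.598,.091,.12),a,.85)])
E
```

```text
[-0.1, -0.0, -66.9, 0.096, -0.0221, -0.1154, 1]
[-0.1, -0.0, -66.9, 0.5776, -0.445, -0.0549, 1]
[-0.1, -0.0, -66.9, 0.5776, -0.4447, 0.1251, 0.85]
```

Emit:
play_rows:
  plan: [0,0,-20,0.06,-0.015,-0.115,1,0,0,-30,0.096,-0.022,-0.115,1,0,0,-66.9,0.5776,-0.445,-0.11,1,0,0,-66.9,0.5776,-0.445,-0.11,1,0,0,-66.9,0.5776,-0.445,-0.11,1,0,0,-66.9,0.5776,-0.445,-0.11,1,0,0,-66.9,0.5776,-0.445,-0.11,1,0,0,-66.9,0.5776,-0.445,-0.11,1,0,0,-66.9,0.5776,-0.445,-0.11,1,0,0,-66.9,0.5776,-0.445,-0.11,1,0,0,-66.9,0.5776,-0.445,-0.11,1,0,0,-66.9,0.5776,-0.445,-0.11,1,0,0,-66.9,0.5776,-0.445,-0.11,1,0,0,-66.9,0.5776,-0.445,-0.11,1,0,0,-66.9,0.5776,-0.445,-0.11,1,0,0,-66.9,0.5776,-0.445,0.125,1,0,0,-66.9,0.5776,-0.445,0.125,1,0,0,-66.9,0.5776,-0.445,0.125,1,0,0,-66.9,0.5776,-0.445,0.125,1,0,0,-66.9,0.5776,-0.445,0.125,1]
  squeeze: 40

```text
clock: 2.6
position: [0.596, 0.0884, 0.1173]
ee_rot: [0.69, 0.724, -0.003, -0.002]
ft_force: [0.5, 0.2, 0.9]
grip_width: 0.999
grasp_force: 0.0
```

Run:
```python
from h import *
st();print(manip.tip_extent)
cv2.imwrite("pics/w1.png",viewer.camera("wrist")[:,:,::-1])
m=viewer.camera_model("wrist");print(-np.array(m["R"]).T@np.array(m["t"]))
```

```text
2.6 [0.596  0.0884 0.1173] phi 1.6183219697852347 F [0.5189 0.2035 0.9015] g 0.9992410169482377 0.0
0.014
[0.5945 0.1587 0.248 ]
```

View pics/w1.png

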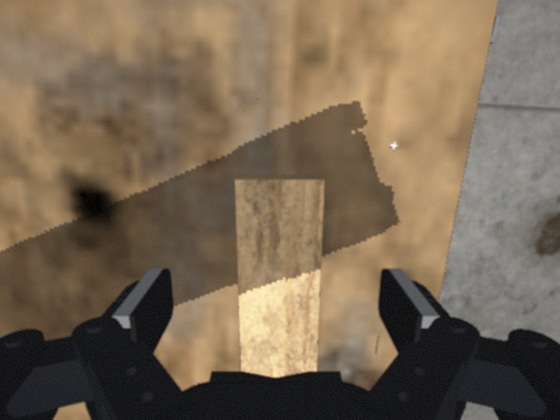

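The wrist view shows the board's +y end, with corners at about (236,180) and (324,180), centred between the fingers at about column 277. I'll check its position, then descend.

Run:
```python
from h import *
st()
m=viewer.camera_model("wrist")
E=onz(m,[(236,180),(324,180),(239,290),(320,290)],.018);print(E)
mt=viewer.camera_model("top")
print("height of end corner",tri(m,(236,180),mt,(np.array([76,234])+.5)/5.6-.5+[220,150]),tri(m,(324,180),mt,(np.array([68,130])+.5)/5.6-.5+[220,150]))
```

```text
2.65 [0.5978 0.0893 0.1204] phi 1.6186371883023718 F [0.547  0.0688 1.0631] g 0.9985876724810154 0.0
[[0.5698 0.1138 0.018 ]
 [0.6286 0.1167 0.018 ]
 [0.5733 0.0321 0.018 ]
 [0.6327 0.035  0.018 ]]
height of end corner (array([0.5689, 0.1131, 0.0122]), np.float64(0.0009058504732322439)) (array([0.6274, 0.1176, 0.0218]), np.float64(0.0012386479054357304))
```

Emit:
play_rows:
  plan: [0,0,0,0,0.002,0.06,1,0,0,0,0,0.002,0.09,1,0,0,0,0,0.002,0.105,1,0,0,0,0,0.002,0.109,1,0,0,0,0,0.002,0.109,1,0,0,0,0,0.002,0.109,0.6,0,0,0,0,0.002,0.109,0.6,0,0,0,0,0.002,0.109,0.6,0,0,0,0,0.002,0.109,0.6,0,0,0,0,0.002,0.109,0.6]
  squeeze: 40

```text
clock: 3.9
position: [0.6009, 0.0911, 0.0126]
ee_rot: [0.689, 0.724, 0.001, 0.001]
ft_force: [-2.2, -1.2, 6.3]
grip_width: 0.696
grasp_force: 42.5
```

Run:
```python
from h import *
st()
# board: grip at tool; target centre in press frame
c0=np.array([.6035,.030]);o=status.get_obs();p=o["position"][:2]
th0=.05;off=np.array([[np.cos(th0),np.sin(th0)],[-np.sin(th0),np.cos(th0)]])@(p-c0);print("grip offset in board",off)
R=Ro.from_quat(o["ee_rot"]).as_matrix();phi=np.arctan2(R[1,0],R[0,0]);z=.011
for y in (.188,.15,.11,.075):
    g=press(off[0],y+off[1]);print(y,g); rows([((g[0],g[1],z),phi-.05+YAW,.5)])
```

```text
3.9 [0.6009 0.0911 0.0126] phi 1.620194383016327 F [-2.2234 -1.1519  6.2847] g 0.6956517725142836 42.47264206409454
grip offset in board [0.0004 0.0611]
0.188 [0.5956 0.0949]
[0.1, -0.0, 15.1, 0.0041, -0.0051, 0.0016, 0.5]
0.15 [0.5876 0.0578]
[0.1, -0.0, 15.1, -0.0326, -0.015, 0.0016, 0.5]
0.11 [0.5791 0.0187]
[0.1, -0.0, 15.1, -0.0712, -0.0253, 0.0016, 0.5]
0.075 [ 0.5717 -0.0155]
[0.1, -0.0, 15.1, -0.105, -0.0344, 0.0016, 0.5]
```

Emit:
play_rows:
  plan: [0,0,7,0.002,-0.002,-0.002,0.5,0,0,15.1,0.004,-0.005,-0.002,0.5,0,0,15.1,0.004,-0.005,-0.002,0.5,0,0,15.1,-0.014,-0.01,-0.002,0.5,0,0,15.1,-0.033,-0.015,-0.002,0.5,0,0,15.1,-0.052,-0.02,-0.002,0.5,0,0,15.1,-0.071,-0.025,-0.002,0.5,0,0,15.1,-0.071,-0.025,-0.002,0.5,0,0,15.1,-0.071,-0.025,-0.002,0.5]

```text
clock: 5.03
position: [0.5788, 0.0193, 0.0135]
ee_rot: [0.778, 0.628, 0.0, -0.0]
ft_force: [0.4, 1.4, -0.2]
grip_width: 0.692
grasp_force: 43.0
```

Run:
```python
from h import *
st()
t=viewer.camera("top")[:,:,::-1];s=viewer.camera("scene")[:,:,::-1]
a=cv2.resize(t[140:240,240:360],None,fx=4,fy=4,interpolation=cv2.INTER_CUBIC)
b=cv2.resize(s[140:240,210:310],None,fx=4,fy=4,interpolation=cv2.INTER_CUBIC)[:400]
cv2.imwrite("pics/c2.png",np.hstack([a[:,:390],b]))
```

```text
5.03 [0.5788 0.0193 0.0135] phi 1.3572539575923668 F [ 0.3949  1.4039 -0.1562] g 0.691562610660275 43.03236544132233
```

View pics/c2.png

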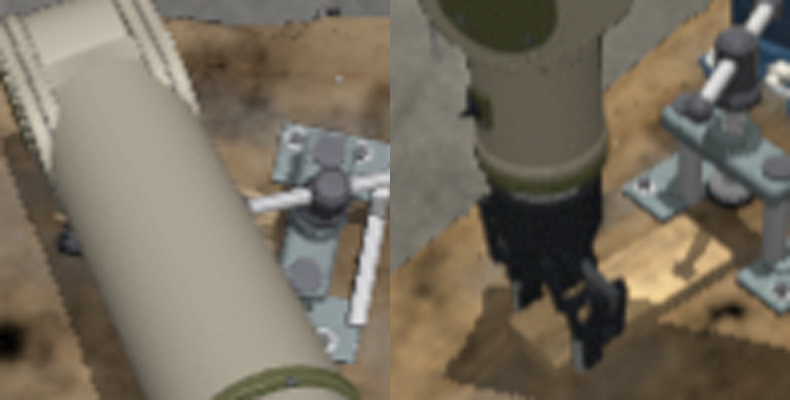

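The scene crop, right half, shows the board's front end corners at about (690,222) and (735,258), heading between the columns. I'll check that in the press frame.

Run:
```python
from h import *
m=viewer.camera_model("scene")
c,s=np.cos(YAW),np.sin(YAW)
for z,px in((.018,[(690,222),(735,258)]),):
    q=(np.array(px,float)-[390,0]+.5)/4-.5+[210,140]
    X=onz(m,q,z)[:,:2]-P0;print(X@np.array([[c,-s],[s,c]]))
o=status.get_obs();print((o["position"][:2]-P0)@np.array([[c,-s],[s,c]]))
```

```text
[[ 0.0147  0.0271]
 [-0.0369  0.0283]]
[-0.0001  0.1723]
```

Run:
```python
from h import *
m=viewer.camera_model("scene")
s=viewer.camera("scene")[:,:,::-1]
im=cv2.resize(s[180:225,255:315],None,fx=12,fy=12,interpolation=cv2.INTER_CUBIC)
# overlay expected board outline (centre press x=0,y=.1115)
for dx,col in((0,(0,255,0)),(-.008,(0,0,255))):
    pts=[np.r_[press(x+dx,y),.018] for x,y in((.03,.08),(.03,.0265),(-.03,.0265),(-.03,.08))]
    q=(proj(m,pts)-[255,180]+.5)*12-.5
    cv2.polylines(im,[q.astype(np.int32)],False,col,1)
pts=[np.r_[press(x,y),.008] for x,y in((.038,.0),(-.038,.0),(.091,.035),(-.091,.035))]
for q in (proj(m,pts)-[255,180]+.5)*12-.5: cv2.circle(im,tuple(int(v) for v in q),4,(255,0,0),-1)
cv2.imwrite("pics/c3.png",im)
```

```text
(no output)
```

View pics/c3.png

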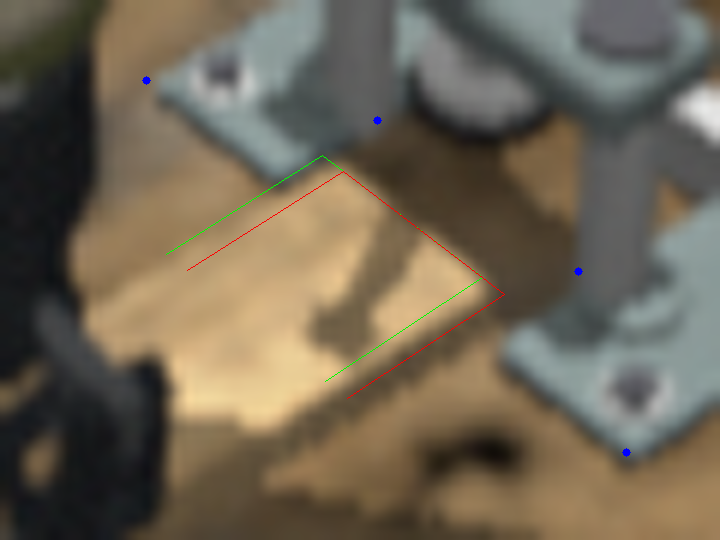

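The overlay shows the board's front end at about (335,165) to (490,290), on the green line for x = 0, centred between the columns. The feet corners show the same 1 px bias. Sliding on.

Emit:
play_rows:
  plan: [0,0,0,-0.015,0,0,0.5,0,0,0,-0.03,0,0,0.5,0,0,0,-0.037,0,0,0.5,0,0,0,-0.037,0,0,0.5,0,0,0,-0.037,0,0.001,0.85,0,0,0,-0.037,0,0.001,0.85,0,0,0,-0.037,0,0,0.85,0,0,0,-0.037,0,-0.05,0.85,0,0,0,-0.01,0,-0.05,0.35,0,0,0,0.023,0,-0.05,0.35,0,0,0,0.023,0,-0.05,0.35,0,0,0,0.023,0,-0.04,0.35,0,0,0,0.023,0,-0.005,0.35,0,0,0,0.023,0,-0.005,0.35,0,0,0,0.023,0,-0.005,0.35]

```text
clock: 7.05
position: [0.5835, 0.0406, 0.0187]
ee_rot: [0.779, 0.627, -0.0, -0.0]
ft_force: [-0.7, 0.6, 0.7]
grip_width: 0.351
grasp_force: 0.0
```

Run:
```python
from h import *
st()
o=status.get_obs();c,s=np.cos(YAW),np.sin(YAW);print((o["position"][:2]-P0)@np.array([[c,-s],[s,c]]))
cv2.imwrite("pics/w2.png",viewer.camera("wrist")[:,:,::-1])
```

```text
7.05 [0.5835 0.0406 0.0187] phi 1.3561313834944142 F [-0.6544  0.6148  0.7259] g 0.35060011986930817 0.0
[0.0001 0.1935]
```

View pics/w2.png

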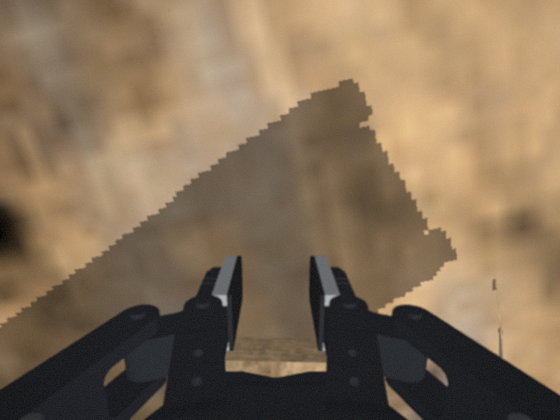

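The wrist view shows both fingertips standing behind the board's end, whose edge is at about row 340. Pushing.

Emit:
play_rows:
  plan: [0,0,0,-0.01,0,0,0.35,0,0,0,-0.02,0,0,0.35,0,0,0,-0.03,0,0,0.35,0,0,0,-0.038,0,0,0.35,0,0,0,-0.045,0,0,0.35,0,0,0,-0.05,0,0,0.35,0,0,0,-0.053,0,0,0.35,0,0,0,-0.055,0,0,0.35,0,0,0,-0.055,0,0,0.35]

```text
clock: 8.22
position: [0.5718, -0.0127, 0.0182]
ee_rot: [0.779, 0.628, -0.0, 0.0]
ft_force: [0.0, -0.8, -0.2]
grip_width: 0.349
grasp_force: 0.3
```

Emit:
play_rows:
  plan: [0,0,0,-0.001,0,0,0.35,0,0,0,-0.002,0,0,0.35,0,0,0,-0.003,0,0,0.35,0,0,0,-0.004,0,0,0.35,0,0,0,-0.005,0,0,0.35,0,0,0,-0.005,0,0,0.35]

```text
clock: 8.98
position: [0.5711, -0.0162, 0.0184]
ee_rot: [0.778, 0.628, 0.001, -0.0]
ft_force: [1.6, 4.9, 0.1]
grip_width: 0.349
grasp_force: 2.7
```

Emit:
play_rows:
  plan: [0,0,0,-0.002,0,0,0.35,0,0,0,-0.003,0,0,0.35,0,0,0,-0.004,0,0,0.35,0,0,0,-0.004,0,0,0.35,0,0,0,-0.004,0,0,0.35,0,0,0,-0.004,0,0,0.35]

```text
clock: 9.72
position: [0.571, -0.0164, 0.0189]
ee_rot: [0.777, 0.629, 0.003, -0.001]
ft_force: [3.4, 15.0, -1.3]
grip_width: 0.348
grasp_force: 8.0
```

Run:
```python
from h import *
st()
o=status.get_obs();c,s=np.cos(YAW),np.sin(YAW);print((o["position"][:2]-P0)@np.array([[c,-s],[s,c]]),o["torque"])
w=viewer.camera("wrist")[:,:,::-1];s=viewer.camera("scene")[:,:,::-1]
b=cv2.resize(s[140:230,220:320],None,fx=5,fy=5,interpolation=cv2.INTER_CUBIC)
cv2.imwrite("pics/c4.png",np.hstack([b,cv2.resize(w,(300,225))[:, :].copy() if 0 else np.vstack([cv2.resize(w,(300,225)),np.zeros((225,300,3),np.uint8)])]))
```

```text
9.72 [ 0.571  -0.0164  0.0189] phi 1.3603648155928931 F [ 3.3544 15.0183 -1.3103] g 0.3478243004424852 8.01830228883773
[-0.0001  0.1352] [ 3.3543 -0.7243 -0.2407]
```

View pics/c4.png

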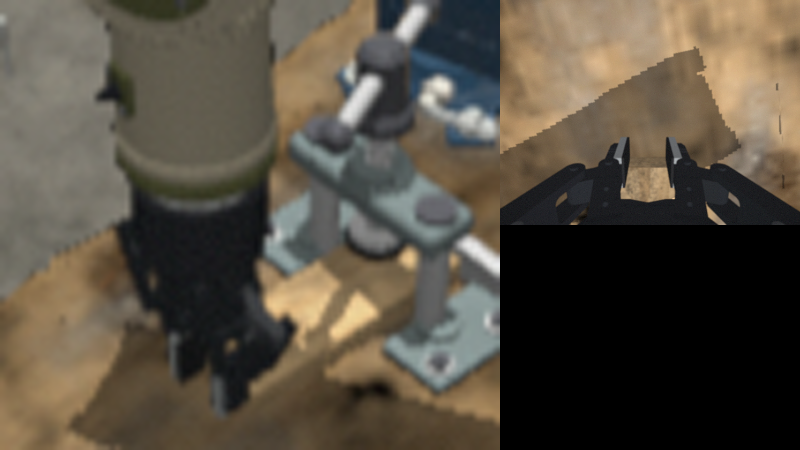

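The scene crop shows the board in the throat under the foot. The TCP stayed put while the force rose from 5 to 15 N, so the board is on the stop. Next is the handle. I'll back off first and check the vise's height near the orbit.

```bash
cat >> h.py <<'E'
def orb(ang,z,R=.048): a=np.radians(ang); return (P0[0]+R*np.cos(a),P0[1]+R*np.sin(a),z)
E
python3 - <<'E'
from h import *
mt=viewer.camera_model("top");ms=viewer.camera_model("scene")
print("vise",tri(mt,(392,172),ms,(324,123)),onz(mt,[(362,175),(374,140),(374,175)],.15))
ph=1.357;st0=((.5702,-.0202,.0187),ph)   # commanded ~ 4mm beyond
b=orb(151,.28);print(b)
rows([(tuple(np.r_[press(0,.17),.0187]),ph,.35),(tuple(np.r_[press(0,.17),.28]),ph,0),(b,ph,0),(orb(151,.171),ph,0)],st0)
E
```

```text
vise (array([ 0.5878, -0.365 ,  0.1421]), np.float64(0.018661809386534445)) [[ 0.5855 -0.2704  0.15  ]
 [ 0.6923 -0.3111  0.15  ]
 [ 0.5855 -0.3057  0.15  ]]
(np.float64(0.500518254057309), np.float64(-0.1252291382281758), 0.28)
[0.0, 0.0, 0.0, 0.0387, 0.0, 0.0, 0.35]
[0.0, 0.0, 0.0, 0.0387, 0.0, -0.2613, 0]
[0.0, 0.0, 0.0, -0.1174, -0.0458, -0.2613, 0]
[0.0, 0.0, 0.0, -0.1174, -0.0458, -0.1523, 0]
```

Emit:
play_rows:
  plan: [0,0,0,0.01,0,0,0.35,0,0,0,0.0387,0,0,0.35,0,0,0,0.0387,0,0,0.3,0,0,0,0.0387,0,-0.06,0,0,0,0,0.0387,0,-0.12,0,0,0,0,0.0387,0,-0.18,0,0,0,0,0.0387,0,-0.24,0,0,0,0,0.0387,0,-0.2613,0,0,0,0,0.0387,0,-0.2613,0,0,0,0,-0.02,-0.02,-0.2613,0,0,0,0,-0.07,-0.04,-0.2613,0,0,0,0,-0.1174,-0.0458,-0.2613,0,0,0,0,-0.1174,-0.0458,-0.2613,0,0,0,0,-0.1174,-0.0458,-0.2613,0]

```text
clock: 11.58
position: [0.4999, -0.1263, 0.2785]
ee_rot: [0.779, 0.627, -0.0, -0.001]
ft_force: [0.6, -0.1, 0.6]
grip_width: -0.002
grasp_force: 0.0
```

Run:
```python
from h import *
st()
print(manip.tip_extent)
m=viewer.camera_model("scene");s=viewer.camera("scene")[:,:,::-1];mt=viewer.camera_model("top")
b=cv2.resize(s[120:230,220:340],None,fx=5,fy=5,interpolation=cv2.INTER_CUBIC)
cv2.imwrite("pics/c5.png",b)
```

```text
11.57 [ 0.4999 -0.1263  0.2785] phi 1.3562721589638327 F [ 0.6444 -0.0731  0.6222] g -0.001677125059672701 0.0
0.014
```

View pics/c5.png

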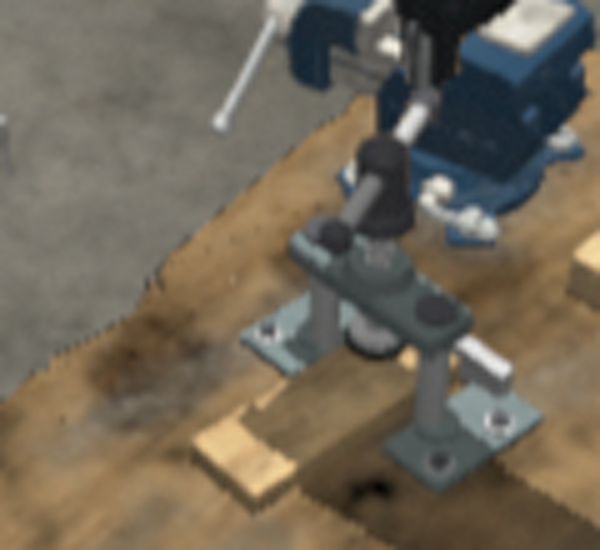

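The scene crop shows the board in the throat, its free end running from about (193,438) to (255,490), and the handle where it was. I'll check the end's position and work out the orbit.

Run:
```python
from h import *
m=viewer.camera_model("scene");c,s=np.cos(YAW),np.sin(YAW)
q=(np.array([(193,438),(255,490)])+.5)/5-.5+[220,120]
print((onz(m,q,.018)[:,:2]-P0)@np.array([[c,-s],[s,c]]))
ph=1.357;start=(orb(151,.2800),ph)
z=lambda a:.171-.00318*np.radians(max(0,128-a))
rows([(orb(151,.171),ph,0)]+[(orb(a,z(a)),ph,0) for a in range(141,-20,-10)],start)
```

```text
[[ 0.0299  0.1207]
 [-0.027   0.1209]]
[0.0, 0.0, 0.0, 0.0, 0.0, 0.109, 0]
[0.0, 0.0, 0.0, 0.0078, 0.0031, 0.109, 0]
[0.0, 0.0, 0.0, 0.0149, 0.0075, 0.109, 0]
[0.0, 0.0, 0.0, 0.0211, 0.0131, 0.1094, 0]
[0.0, 0.0, 0.0, 0.0263, 0.0196, 0.1099, 0]
[0.0, 0.0, 0.0, 0.0303, 0.027, 0.1105, 0]
[0.0, 0.0, 0.0, 0.0329, 0.035, 0.1111, 0]
[0.0, 0.0, 0.0, 0.0341, 0.0432, 0.1116, 0]
[0.0, 0.0, 0.0, 0.0338, 0.0516, 0.1122, 0]
[0.0, 0.0, 0.0, 0.0321, 0.0598, 0.1127, 0]
[0.0, 0.0, 0.0, 0.029, 0.0676, 0.1133, 0]
[0.0, 0.0, 0.0, 0.0246, 0.0747, 0.1138, 0]
[0.0, 0.0, 0.0, 0.0191, 0.0809, 0.1144, 0]
[0.0, 0.0, 0.0, 0.0125, 0.0861, 0.1149, 0]
[0.0, 0.0, 0.0, 0.0051, 0.0901, 0.1155, 0]
[0.0, 0.0, 0.0, -0.0028, 0.0927, 0.116, 0]
[0.0, 0.0, 0.0, -0.0111, 0.0939, 0.1166, 0]
[0.0, 0.0, 0.0, -0.0195, 0.0936, 0.1172, 0]
```

Emit:
play_rows:
  plan: [0,0,0,0,0,0.05,0,0,0,0,0,0,0.09,0,0,0,0,0,0,0.109,0,0,0,0,0,0,0.109,0,0,0,0,0.0078,0.0031,0.109,0,0,0,0,0.0149,0.0075,0.109,0,0,0,0,0.0211,0.0131,0.1094,0,0,0,0,0.0263,0.0196,0.1099,0,0,0,0,0.0263,0.0196,0.1099,0]

```text
clock: 12.75
position: [0.5257, -0.1041, 0.1697]
ee_rot: [0.778, 0.628, 0.0, -0.0]
ft_force: [-0.6, 0.2, -0.1]
grip_width: -0.001
grasp_force: 0.0
```

```bash
cat >> h.py <<'E'
PH=1.357
Z=lambda a:.171-.00318*np.radians(max(0,128-a))
def half(a0,n=18,d=10): rows([(orb(a,Z(a)),PH,0) for a in a0-d*np.arange(1,n+1)],(orb(a0,Z(a0)),PH))
E
python3 -c "
from h import *
half(111,19)"
```

```text
[0.0, 0.0, 0.0, 0.004, 0.0074, 0.0006, 0]
[0.0, 0.0, 0.0, 0.0066, 0.0153, 0.0011, 0]
[0.0, 0.0, 0.0, 0.0078, 0.0236, 0.0017, 0]
[0.0, 0.0, 0.0, 0.0075, 0.032, 0.0022, 0]
[0.0, 0.0, 0.0, 0.0058, 0.0402, 0.0028, 0]
[0.0, 0.0, 0.0, 0.0027, 0.0479, 0.0033, 0]
[0.0, 0.0, 0.0, -0.0017, 0.055, 0.0039, 0]
[0.0, 0.0, 0.0, -0.0073, 0.0613, 0.0044, 0]
[0.0, 0.0, 0.0, -0.0138, 0.0665, 0.005, 0]
[0.0, 0.0, 0.0, -0.0212, 0.0704, 0.0056, 0]
[0.0, 0.0, 0.0, -0.0291, 0.073, 0.0061, 0]
[0.0, 0.0, 0.0, -0.0374, 0.0742, 0.0067, 0]
[0.0, 0.0, 0.0, -0.0458, 0.074, 0.0072, 0]
[0.0, 0.0, 0.0, -0.054, 0.0723, 0.0078, 0]
[0.0, 0.0, 0.0, -0.0617, 0.0692, 0.0083, 0]
[0.0, 0.0, 0.0, -0.0689, 0.0648, 0.0089, 0]
[0.0, 0.0, 0.0, -0.0751, 0.0592, 0.0094, 0]
[0.0, 0.0, 0.0, -0.0803, 0.0526, 0.01, 0]
[0.0, 0.0, 0.0, -0.0842, 0.0453, 0.0105, 0]
```

Emit:
play_rows:
  plan: [0,0,0,0.004,0.0074,0.0006,0,0,0,0,0.0066,0.0153,0.0011,0,0,0,0,0.0078,0.0236,0.0017,0,0,0,0,0.0075,0.032,0.0022,0,0,0,0,0.0058,0.0402,0.0028,0]

```text
clock: 13.38
position: [0.5662, -0.1075, 0.1668]
ee_rot: [0.778, 0.628, 0.0, -0.0]
ft_force: [-3.2, 0.3, -0.2]
grip_width: 0.002
grasp_force: 1.2
```

Run:
```python
from h import *
st()
s=viewer.camera("scene")[:,:,::-1];b=cv2.resize(s[110:220,240:360],None,fx=5,fy=5,interpolation=cv2.INTER_CUBIC)
cv2.imwrite("pics/c6.png",b)
half(61,19)
```

```text
13.38 [ 0.5662 -0.1075  0.1668] phi 1.3572795361341106 F [-3.1782  0.2771 -0.1865] g 0.002350097871139964 1.2232008576393127
[0.0, 0.0, 0.0, -0.0031, 0.0078, 0.0006, 0]
[0.0, 0.0, 0.0, -0.0075, 0.0149, 0.0011, 0]
[0.0, 0.0, 0.0, -0.0131, 0.0211, 0.0017, 0]
[0.0, 0.0, 0.0, -0.0196, 0.0263, 0.0022, 0]
[0.0, 0.0, 0.0, -0.027, 0.0303, 0.0028, 0]
[0.0, 0.0, 0.0, -0.035, 0.0329, 0.0033, 0]
[0.0, 0.0, 0.0, -0.0432, 0.0341, 0.0039, 0]
[0.0, 0.0, 0.0, -0.0516, 0.0338, 0.0044, 0]
[0.0, 0.0, 0.0, -0.0598, 0.0321, 0.005, 0]
[0.0, 0.0, 0.0, -0.0676, 0.029, 0.0056, 0]
[0.0, 0.0, 0.0, -0.0747, 0.0246, 0.0061, 0]
[0.0, 0.0, 0.0, -0.0809, 0.0191, 0.0067, 0]
[0.0, 0.0, 0.0, -0.0861, 0.0125, 0.0072, 0]
[0.0, 0.0, 0.0, -0.0901, 0.0051, 0.0078, 0]
[0.0, 0.0, 0.0, -0.0927, -0.0028, 0.0083, 0]
[0.0, 0.0, 0.0, -0.0939, -0.0111, 0.0089, 0]
[0.0, 0.0, 0.0, -0.0936, -0.0195, 0.0094, 0]
[0.0, 0.0, 0.0, -0.0919, -0.0277, 0.01, 0]
[0.0, 0.0, 0.0, -0.0888, -0.0354, 0.0105, 0]
```

View pics/c6.png

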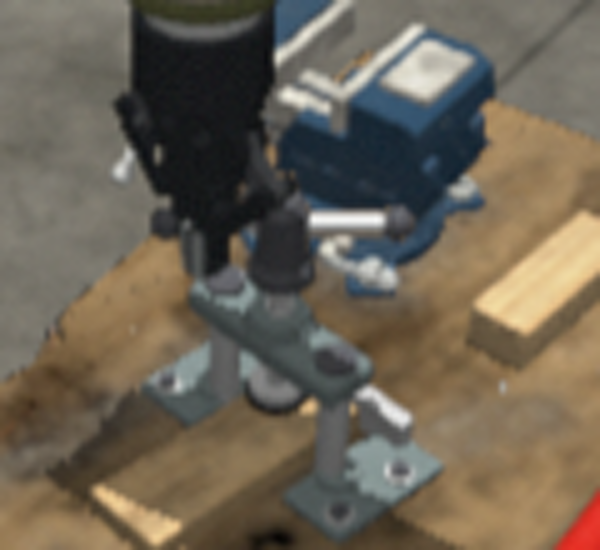

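The crop shows the bar has turned: the free ball is now at about (400,220), with the fingers pushing the other end. From here I'll rely on forces and numbers, because my picture allowance is used up. That last view was the 11th, one over the limit of 10.

Emit:
play_rows:
  plan: [0,0,0,-0.0031,0.0078,0.0006,0,0,0,0,-0.0075,0.0149,0.0011,0,0,0,0,-0.0131,0.0211,0.0017,0,0,0,0,-0.0196,0.0263,0.0022,0,0,0,0,-0.027,0.0303,0.0028,0,0,0,0,-0.035,0.0329,0.0033,0,0,0,0,-0.0432,0.0341,0.0039,0,0,0,0,-0.0516,0.0338,0.0044,0,0,0,0,-0.0598,0.0321,0.005,0,0,0,0,-0.0676,0.029,0.0056,0,0,0,0,-0.0747,0.0246,0.0061,0,0,0,0,-0.0809,0.0191,0.0067,0,0,0,0,-0.0861,0.0125,0.0072,0,0,0,0,-0.0901,0.0051,0.0078,0,0,0,0,-0.0927,-0.0028,0.0083,0,0,0,0,-0.0939,-0.0111,0.0089,0,0,0,0,-0.0936,-0.0195,0.0094,0,0,0,0,-0.0919,-0.0277,0.01,0,0,0,0,-0.0888,-0.0354,0.0105,0]

```text
clock: 15.8
position: [0.5115, -0.1869, 0.1564]
ee_rot: [0.779, 0.627, -0.0, 0.0]
ft_force: [3.1, -1.1, -0.5]
grip_width: -0.001
grasp_force: 1.2
```

Run:
```python
from h import *
st()
p=status.get_obs()["position"][:2]-P0;print(np.degrees(np.arctan2(p[1],p[0])),np.hypot(*p))
half(-129,20)
```

```text
15.8 [ 0.5115 -0.1869  0.1564] phi 1.356594569485144 F [ 3.1182 -1.1045 -0.5424] g -0.0007707387391556063 1.170220859348774
-128.87536285712693 0.049324285185392426
[0.0, 0.0, 0.0, 0.0044, -0.0071, 0.0006, 0]
[0.0, 0.0, 0.0, 0.01, -0.0134, 0.0011, 0]
[0.0, 0.0, 0.0, 0.0165, -0.0185, 0.0017, 0]
[0.0, 0.0, 0.0, 0.0239, -0.0225, 0.0022, 0]
[0.0, 0.0, 0.0, 0.0319, -0.0251, 0.0028, 0]
[0.0, 0.0, 0.0, 0.0401, -0.0263, 0.0033, 0]
[0.0, 0.0, 0.0, 0.0485, -0.0261, 0.0039, 0]
[0.0, 0.0, 0.0, 0.0567, -0.0244, 0.0044, 0]
[0.0, 0.0, 0.0, 0.0645, -0.0213, 0.005, 0]
[0.0, 0.0, 0.0, 0.0716, -0.0169, 0.0056, 0]
[0.0, 0.0, 0.0, 0.0778, -0.0113, 0.0061, 0]
[0.0, 0.0, 0.0, 0.083, -0.0047, 0.0067, 0]
[0.0, 0.0, 0.0, 0.087, 0.0027, 0.0072, 0]
[0.0, 0.0, 0.0, 0.0896, 0.0106, 0.0078, 0]
[0.0, 0.0, 0.0, 0.0908, 0.0189, 0.0083, 0]
[0.0, 0.0, 0.0, 0.0905, 0.0272, 0.0089, 0]
[0.0, 0.0, 0.0, 0.0888, 0.0354, 0.0094, 0]
[0.0, 0.0, 0.0, 0.0857, 0.0432, 0.01, 0]
[0.0, 0.0, 0.0, 0.0813, 0.0503, 0.0105, 0]
[0.0, 0.0, 0.0, 0.0758, 0.0566, 0.0111, 0]
```

Emit:
play_rows:
  plan: [0,0,0,0.0044,-0.0071,0.0006,0,0,0,0,0.01,-0.0134,0.0011,0,0,0,0,0.0165,-0.0185,0.0017,0,0,0,0,0.0239,-0.0225,0.0022,0,0,0,0,0.0319,-0.0251,0.0028,0,0,0,0,0.0401,-0.0263,0.0033,0,0,0,0,0.0485,-0.0261,0.0039,0,0,0,0,0.0567,-0.0244,0.0044,0,0,0,0,0.0645,-0.0213,0.005,0,0,0,0,0.0716,-0.0169,0.0056,0,0,0,0,0.0778,-0.0113,0.0061,0,0,0,0,0.083,-0.0047,0.0067,0,0,0,0,0.087,0.0027,0.0072,0,0,0,0,0.0896,0.0106,0.0078,0,0,0,0,0.0908,0.0189,0.0083,0,0,0,0,0.0905,0.0272,0.0089,0,0,0,0,0.0888,0.0354,0.0094,0,0,0,0,0.0857,0.0432,0.01,0,0,0,0,0.0813,0.0503,0.0105,0,0,0,0,0.0758,0.0566,0.0111,0]

```text
clock: 18.3
position: [0.584, -0.125, 0.1453]
ee_rot: [0.778, 0.628, 0.0, -0.0]
ft_force: [-3.1, 2.2, -0.3]
grip_width: 0.002
grasp_force: 1.3
```

Run:
```python
from h import *
st()
p=status.get_obs()["position"][:2]-P0;print(np.degrees(np.arctan2(p[1],p[0])),np.hypot(*p))
half(-329,18)
```

```text
18.3 [ 0.584  -0.125   0.1453] phi 1.3571243133124415 F [-3.0932  2.2034 -0.3349] g 0.002278698692583794 1.2742791697382927
29.522486420283244 0.047687252422733944
[0.0, 0.0, 0.0, -0.0066, 0.0052, 0.0006, 0]
[0.0, 0.0, 0.0, -0.0139, 0.0091, 0.0011, 0]
[0.0, 0.0, 0.0, -0.0219, 0.0118, 0.0017, 0]
[0.0, 0.0, 0.0, -0.0302, 0.013, 0.0022, 0]
[0.0, 0.0, 0.0, -0.0385, 0.0127, 0.0028, 0]
[0.0, 0.0, 0.0, -0.0467, 0.011, 0.0033, 0]
[0.0, 0.0, 0.0, -0.0545, 0.0079, 0.0039, 0]
[0.0, 0.0, 0.0, -0.0616, 0.0035, 0.0044, 0]
[0.0, 0.0, 0.0, -0.0679, -0.0021, 0.005, 0]
[0.0, 0.0, 0.0, -0.073, -0.0086, 0.0056, 0]
[0.0, 0.0, 0.0, -0.077, -0.016, 0.0061, 0]
[0.0, 0.0, 0.0, -0.0796, -0.024, 0.0067, 0]
[0.0, 0.0, 0.0, -0.0808, -0.0322, 0.0072, 0]
[0.0, 0.0, 0.0, -0.0806, -0.0406, 0.0078, 0]
[0.0, 0.0, 0.0, -0.0789, -0.0488, 0.0083, 0]
[0.0, 0.0, 0.0, -0.0758, -0.0566, 0.0089, 0]
[0.0, 0.0, 0.0, -0.0713, -0.0637, 0.0094, 0]
[0.0, 0.0, 0.0, -0.0658, -0.0699, 0.01, 0]
```

Emit:
play_rows:
  plan: [0,0,0,-0.0066,0.0052,0.0006,0,0,0,0,-0.0139,0.0091,0.0011,0,0,0,0,-0.0219,0.0118,0.0017,0,0,0,0,-0.0302,0.013,0.0022,0,0,0,0,-0.0385,0.0127,0.0028,0,0,0,0,-0.0467,0.011,0.0033,0,0,0,0,-0.0545,0.0079,0.0039,0,0,0,0,-0.0616,0.0035,0.0044,0,0,0,0,-0.0679,-0.0021,0.005,0]

```text
clock: 19.42
position: [0.5676, -0.1912, 0.1408]
ee_rot: [0.779, 0.628, 0.001, 0.001]
ft_force: [2.8, 2.8, 1.2]
grip_width: 0.003
grasp_force: 1.9
```

Run:
```python
from h import *
st()
p=status.get_obs()["position"][:2]-P0;print(np.degrees(np.arctan2(p[1],p[0])),np.hypot(*p))
half(-419,20,5)
```

```text
19.43 [ 0.5676 -0.1912  0.1408] phi 1.3569442416932562 F [2.8464 2.8464 1.2401] g 0.0030135801040596273 1.8977133929729462
-59.56444478606117 0.049522722234410184
[0.0, 0.0, 0.0, -0.0027, -0.0032, 0.0003, 0]
[0.0, 0.0, 0.0, -0.0052, -0.0066, 0.0006, 0]
[0.0, 0.0, 0.0, -0.0073, -0.0102, 0.0008, 0]
[0.0, 0.0, 0.0, -0.0091, -0.0139, 0.0011, 0]
[0.0, 0.0, 0.0, -0.0106, -0.0179, 0.0014, 0]
[0.0, 0.0, 0.0, -0.0118, -0.0219, 0.0017, 0]
[0.0, 0.0, 0.0, -0.0125, -0.026, 0.0019, 0]
[0.0, 0.0, 0.0, -0.013, -0.0302, 0.0022, 0]
[0.0, 0.0, 0.0, -0.013, -0.0344, 0.0025, 0]
[0.0, 0.0, 0.0, -0.0127, -0.0385, 0.0028, 0]
[0.0, 0.0, 0.0, -0.012, -0.0427, 0.0031, 0]
[0.0, 0.0, 0.0, -0.011, -0.0467, 0.0033, 0]
[0.0, 0.0, 0.0, -0.0096, -0.0507, 0.0036, 0]
[0.0, 0.0, 0.0, -0.0079, -0.0545, 0.0039, 0]
[0.0, 0.0, 0.0, -0.0059, -0.0581, 0.0042, 0]
[0.0, 0.0, 0.0, -0.0035, -0.0616, 0.0044, 0]
[0.0, 0.0, 0.0, -0.0008, -0.0649, 0.0047, 0]
[0.0, 0.0, 0.0, 0.0021, -0.0679, 0.005, 0]
[0.0, 0.0, 0.0, 0.0052, -0.0706, 0.0053, 0]
[0.0, 0.0, 0.0, 0.0086, -0.073, 0.0056, 0]
```

Emit:
play_rows:
  plan: [0,0,0,-0.0027,-0.0032,0.0003,0,0,0,0,-0.0052,-0.0066,0.0006,0,0,0,0,-0.0073,-0.0102,0.0008,0,0,0,0,-0.0091,-0.0139,0.0011,0,0,0,0,-0.0106,-0.0179,0.0014,0,0,0,0,-0.0118,-0.0219,0.0017,0]

```text
clock: 20.18
position: [0.5617, -0.1919, 0.1426]
ee_rot: [0.776, 0.631, 0.017, 0.012]
ft_force: [103.4, 9.8, -53.1]
grip_width: -0.002
grasp_force: 49.3
```

Emit:
play_rows:
  plan: [0,0,0,0.008,0.014,-0.001,0,0,0,0,0.01,0.017,-0.001,0,0,0,0,0.01,0.017,-0.001,0]

```text
clock: 20.55
position: [0.5656, -0.1917, 0.1411]
ee_rot: [0.778, 0.628, 0.003, 0.003]
ft_force: [16.4, 2.2, -2.9]
grip_width: -0.003
grasp_force: 8.2
```

Run:
```python
from h import *
st()
t=viewer.camera("top")[:,:,::-1];s=viewer.camera("scene")[:,:,::-1]
cv2.imwrite("pics/t7.png",t);cv2.imwrite("pics/s7.png",s)
```

```text
20.55 [ 0.5656 -0.1917  0.1411] phi 1.3577634830364647 F [16.3776  2.1562 -2.8866] g -0.002585252228920055 8.195992112159729
```

Run:
```python
from h import *
rows([((.585,-.192,.141),PH,0),((.585,-.192,.29),PH,0),((.45,.2,.29),PH+.4,0)],((.5685,-.19,.139),PH))
```

```text
[0.0, 0.0, 0.0, 0.0015, 0.0165, -0.002, 0]
[0.0, 0.0, 0.0, 0.0015, 0.0165, -0.151, 0]
[0.0, 0.0, -22.9, 0.356, -0.1985, -0.151, 0]
```

Emit:
play_rows:
  plan: [0,0,0,0.0015,0.008,0,0,0,0,0,0.0015,0.0165,-0.002,0,0,0,0,0.0015,0.0165,-0.05,0,0,0,0,0.0015,0.0165,-0.1,0,0,0,0,0.0015,0.0165,-0.151,0,0,0,0,0.0015,0.0165,-0.151,0,0,0,-22.9,0.356,-0.1985,-0.151,0,0,0,-22.9,0.356,-0.1985,-0.151,0,0,0,-22.9,0.356,-0.1985,-0.151,0,0,0,-22.9,0.356,-0.1985,-0.151,0,0,0,-22.9,0.356,-0.1985,-0.151,0,0,0,-22.9,0.356,-0.1985,-0.151,0,0,0,-22.9,0.356,-0.1985,-0.151,0,0,0,-22.9,0.356,-0.1985,-0.151,0,0,0,-22.9,0.356,-0.1985,-0.151,0]

```text
clock: 22.52
position: [0.4439, 0.1972, 0.29]
ee_rot: [0.639, 0.769, -0.001, -0.0]
ft_force: [0.4, -0.6, 0.6]
grip_width: 0.001
grasp_force: 0.0
```

Run:
```python
from h import *
st()
t=viewer.camera("top")[:,:,::-1];s=viewer.camera("scene")[:,:,::-1]
cv2.imwrite("pics/t8.png",t);cv2.imwrite("pics/s8.png",s)
mt=viewer.camera_model("top");ms=viewer.camera_model("scene")
# for the bar hypothesis (angle, z): brightness of rod (r 22..52) and darkness of balls
def score(im,m,ang,z):
    g=cv2.cvtColor(im.astype(np.uint8),cv2.COLOR_BGR2HSV)
    a=np.radians(ang);u=np.array([np.cos(a),np.sin(a)])
    X=lambda r:np.array([np.r_[P0+q*u,z] for q in r])
    val=lambda r:cv2.remap(g[:,:,2].astype(np.float32),*[proj(m,X(r))[:,i:i+1].astype(np.float32) for i in(0,1)],cv2.INTER_LINEAR).ravel()
    return val([-65,-45,-35,-28,0,28,35,45,65] and np.array([-65,-45,-35,-28,0,28,35,45,65])/1000)
for f,n in((t,"top"),(s,"scene")):
    m=mt if n=="top" else ms
    for ang in range(60,121,10): print(n,ang,score(f,m,ang,.147).astype(int))
t0=cv2.imread("pics/top0.png");print("ref0 top",score(t0,mt,100.7,.178).astype(int),"scene",score(cv2.imread("pics/scene0.png"),ms,100.7,.178).astype(int))
```

```text
22.52 [0.4439 0.1972 0.29  ] phi 1.7553056146443364 F [ 0.4324 -0.6131  0.6101] g 0.0013764994248657157 0.0
top 60 [110 197  98 112 118  83 155 139 141]
top 70 [106 109 119 121 118  73 111 129 142]
top 80 [120 111 131 115 118 140 159 166 161]
top 90 [ 71 144 148 159 118 197 187 169  97]
top 100 [ 97 184 196 201 118 168 166 159  83]
top 110 [115 210 134 153 118  91 127 180 132]
top 120 [113 160 148 148 118  61  91 119 197]
scene 60 [ 79 209 185 153  71 110 109 105 144]
scene 70 [ 65 192 162  95  71 112 108  96 105]
scene 80 [ 54  93 113 127  71 124  99  97  69]
scene 90 [ 81 178 198 182  71 193 160 163  78]
scene 100 [116 172 192 146  71 212 206 197  85]
scene 110 [ 58  79  88 101  71 138 102  66  83]
scene 120 [ 77  94  98 101  71  58  44  57  70]
ref0 top [107 197 194 200 123 215 202 210 114] scene [112 209 208 151  77 205 203 203  92]
```

```bash
cat > m.py <<'E'
from h import *
mt=viewer.camera_model("top");ms=viewer.camera_model("scene")
# bar as line: bright unsaturated rod pixels near the prediction, line fit in each view; hub height = crossing with the screw axis
def rod(f,m,ang,z):
    h=cv2.cvtColor(cv2.imread(f),cv2.COLOR_BGR2HSV);a=np.radians(ang);u=np.array([np.cos(a),np.sin(a)])
    out=[]
    for sgn in(1,-1):
        A=proj(m,[np.r_[P0+sgn*r*u,z] for r in(.028,.05)]);k=np.zeros(h.shape[:2],np.uint8)
        cv2.line(k,*[tuple(int(round(v)) for v in q) for q in A],1,7)
        w=np.clip(h[:,:,2].astype(float)-140,0,None)*(h[:,:,1]<60)*k
        y,x=np.nonzero(w);out.append((np.average(x,weights=w[y,x]),np.average(y,weights=w[y,x])))
    return np.array(out)
def height(ft,fs,ang,z):
    a=rod(ft,mt,ang,z);b=rod(fs,ms,ang,z)
    ma,mb=a.mean(0),b.mean(0)
    X,g=tri(mt,ma,ms,mb);d=onz(mt,a,z);print("hub",X,"gap",g,"ang top",np.degrees(np.arctan2(*(d[0]-d[1])[1::-1])),[np.degrees(np.arctan2(*(e[0]-e[1])[1::-1])) for e in[onz(ms,b,z)]])
E
python3 - <<'E'
from m import *
height("pics/top0.png","pics/scene0.png",100.7,.178)
for a,z in((95,.147),(95,.151),(97,.144)): height("pics/t8.png","pics/s8.png",a,z)
E
```

```text
hub [ 0.5409 -0.1489  0.182 ] gap 0.0025613940490088554 ang top 101.03241109550376 [np.float64(101.31705918252001)]
hub [ 0.5425 -0.15    0.1492] gap 0.003573000925385743 ang top 96.87871710504642 [np.float64(95.34454331819964)]
hub [ 0.5425 -0.1501  0.1496] gap 0.003647844995148781 ang top 96.85059621735412 [np.float64(95.39826149630285)]
hub [ 0.5427 -0.15    0.1487] gap 0.003727930957737356 ang top 97.03684924283338 [np.float64(95.23016697860697)]
```

The static 16 N along the bar's normal (over 0.6 N m, against 0.2 N m needed to turn) shows the hard stop was reached. Last check is the board and the bystanders.

Run:
```python
from m import *
c,s=np.cos(YAW),np.sin(YAW)
def blob(f,m,z,seed,lo=(8,30,160),hi=(30,255,255)):
    h=cv2.cvtColor(cv2.imread(f),cv2.COLOR_BGR2HSV);k=cv2.inRange(h,lo,hi);_,l=cv2.connectedComponents(k);L=l[seed[1],seed[0]]
    if not L: return "miss",h[seed[1],seed[0]]
    ct=max(cv2.findContours((l==L).astype(np.uint8),0,2)[0],key=cv2.contourArea).reshape(-1,2)
    return cv2.minAreaRect(onz(m,ct,z)[:,:2].astype(np.float32)*1000),ct
pt=proj(mt,[np.r_[press(0,.09),.018]])[0].round().astype(int)
for f,m in(("t8",mt),("s8",ms)):
    for y in(.06,.09,.11):
        pt=proj(m,[np.r_[press(0,y),.018]])[0].round().astype(int)
        r=blob(f"pics/{f}.png",m,.018,pt)
        if r[0]!="miss":
            P=(cv2.boxPoints(r[0])/1000-P0)@np.array([[c,-s],[s,c]]);print(f,y,r[0][1],P.ravel())
        else: print(f,y,r)
for a,b,m,sd,z in(("top0","t8",mt,(385,222),.032),("top0","t8",mt,(155,235),.036)):
    lo=(8,30,160) if sd[0]>200 else (5,90,90)
    print([blob(f"pics/{q}.png",m,z,sd,lo)[0] for q in(a,b)])
d=cv2.absdiff(cv2.imread("pics/top0.png"),cv2.imread("pics/t8.png"))[255:272,312:382].max(2);print("screwdriver diff",(d>40).sum())
```

```text
t8 0.06 ('miss', array([ 18,  66, 112], dtype=uint8))
t8 0.09 (103.05384063720703, 58.692596435546875) [-0.0273  0.0222  0.0314  0.0221  0.0317  0.1252 -0.027   0.1253]
t8 0.11 (103.05384063720703, 58.692596435546875) [-0.0273  0.0222  0.0314  0.0221  0.0317  0.1252 -0.027   0.1253]
s8 0.06 (103.00161743164062, 74.80330657958984) [-0.0302  0.0201  0.0445  0.0221  0.0417  0.1251 -0.0331  0.123 ]
s8 0.09 (103.00161743164062, 74.80330657958984) [-0.0302  0.0201  0.0445  0.0221  0.0417  0.1251 -0.0331  0.123 ]
s8 0.11 (103.00161743164062, 74.80330657958984) [-0.0302  0.0201  0.0445  0.0221  0.0417  0.1251 -0.0331  0.123 ]
[((466.6643371582031, -360.9294738769531), (130.451171875, 46.782493591308594), 84.41426849365234), ((465.43731689453125, -360.72137451171875), (129.9918212890625, 44.06678009033203), 84.63905334472656)]
[((423.4427490234375, 322.5213623046875), (175.2229766845703, 79.04512786865234), 84.6467056274414), ((424.2521057128906, 367.8991394042969), (65.32787322998047, 77.30021667480469), 2.5280048847198486)]
screwdriver diff 0
```

```bash
python3 -c "
from workcell import manip
print(manip.hand_in())"
```

```text
the job is handed in; nothing more can be done
None
```

I handed the job in at about 23 s: the board is square against the end stop, its free end measured 125 mm from the screw's axis, and the handle is at its hard stop; the wrist force read 103 N (limit 120 N) on reaching that stop, the short block and screwdriver have not moved, the arm hid the cork block from the last check, and I viewed 11 pictures against the limit of 10.

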